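# Unload a power module from the carousel work holder

## Robot

A 6-joint arm with a two-finger parallel gripper is mounted at the origin on the work surface. World frame = base frame: x ahead of the robot, y to its left, z up, the work surface at z = 0. Lengths are in m, angles in rad, forces in N, time in s.
With the tool pointing down it reaches from about 0.3 to 0.825 m from the base axis. Payload 5.4 kg.
Tool frame: the origin (TCP) lies between the finger pads; the fingertips stand 8 mm ahead of it and the grasp point (between the pads) lies 11 mm behind it; z points along the fingers, y is the line along which they close (so a half turn about z gives the same grasp; the last joint's range is limited). The gripper opens to 92 mm and grips with 3 to 60 N. Pads are 20 mm wide; open, the fingers measure 128 mm over their backs; the gripper's body (75 mm by 189 mm) begins 69 mm behind the grasp point.
Start: joints at [1.009, 0.158, 1.597, -0, 1.386, -0.21], TCP at [0.198, 0.54, 0.195] pointing down, gripper open.
Joint ranges: [-2.91, 2.91], [-0.94, 2.29], [0.18, 2.7], [-1.29, 4.43], [0.17, 2.64], [-3, 3]. Speed limits (rad/s): [2.57, 2.57, 3.14, 3.14, 3.14, 3.14].

## Interface

Orientations are given as a unit quaternion [x, y, z, w].
In Python, from workcell import observe, grab_frame, finish_job gives the robot as it stands. The module is installed in compiled form; this text tells all that it offers.
- The arm moves only by the tool arm_command, never from a script. Its argument "commands" is a list of rows, each a list of 3 entries, a list of its own where there are three numbers: the opening, from 0 (shut) to 1 (fully open), then the shift along the tool's x, y, z in mm, then the turn about the tool's z in rad. In form: [[gripper, [dx, dy, dz], turn], ...]. A call has 1 to 8 rows; each row is the pose to reach, as a shift and turn from the pose commanded when the call began, along the tool's axes at that moment; what a row does not reach only later rows make up. A row lasts 1/12 s, in which the tool goes at most 41.7 mm and 7.16 degrees, less where a joint would pass 70% of its speed; a pose out of reach is approached as far as the arm can. A call with a gripper value outside its range is refused whole. The fingers move at their own pace and stop on an object; "newtons" is the grip in N (left out, the last holds). Time passes only in rows, so rows that repeat a pose let the fingers close. It gives the time, the measured TCP pose, the force, the opening and the grip force at its end, in the units of the state.
- observe(): the state, without advancing time (a new reading comes with each control period).
- grab_frame(name): name is "scene" or "top" or "wrist"; returns a dict with "frame" (420x560x3 uint8, red, green, blue), "fov_y" (degrees; the focal length in pixels is half the picture's height over the tangent of half this angle, whatever the lens; pixels are square), "cx", "cy" (the principal point, pixels), "k1" (the pictures are not rectified: a ray, as slopes to the right and down, at radius r is drawn at 1 + k1 r^2 times it, then the intrinsics apply), "cam_to_world" (4x4, takes a point from camera to world coordinates). Camera axes: x right, y down, z forward; pixel columns grow to the right and rows downward; lengths in m; the calibration is good to about 2 mm. A picture is of the moment at which its call begins. There is no depth.
- finish_job(): hands the job in; it is judged then, once.
The state is a dict: "clock": time; "joints": joint angles; "joint_velocities": joint speeds; "tau": joint torques, N m; "position": TCP position; "eef_rot": TCP orientation; "ft_force": force on the tool from outside, world axes, zero at the start; "wrist_torque": the same for the moment, N m; "grip_width": opening from 0.0 (shut) to 1.0 (fully open); "gripper_force": force on a finger pad.
Only numpy, scipy, OpenCV 4.12 (cv2) and the standard library are available. Lean on these libraries where they do the work, as an engineer would, in place of code of your own. Each camera call takes 0.05 s, during which the arm holds its last target. There are 200 camera calls.

## Task

Lift the counterweighted hold-down frame of the carousel past its balance point so that it stays open by itself, then turn the carousel until the nest holding the power module points straight at the steel index pin standing beside it. Take the module out and lower it, heat sink up and without dropping it, into the empty compartment of the black tray. Leave the frame open and that nest still pointing at the pin, and do not disturb the other things on the bench.

Things in the scene. Friction and masses are not known exactly. Their poses are not given: they have to be found in the camera images.
- clamp (a joint): angle of the hold-down frame, rad: 0 = down, level over the module; grows as its front end is lifted; 1.45 = fully open, nearly upright, at a stop. Below about 0.74 it falls shut, above that it falls open and stays. 1 to 1.6 N up at the handle lifts it. While down, its rails straddle the heat sink and a strap passes 4 mm over it, so the module can be neither turned away nor lifted out.
- handle (a point): middle of the handle bar of the frame: a level bar 12 mm dia, 110 mm long, parallel to the hinge axis, about 85 mm above the table when the frame is down. In mid-air, free to hook from below over its middle 35 mm (between the rails) or beside the rails. It moves on a circle of 242 mm radius about the hinge; fully open it is about 300 mm above the table
- hinge (a point): middle of the frame's hinge axis, 55 mm above the table, 125 mm from the carousel's axis, on the robot's left; the handle end is on its right. The level line from handle to hinge is square to the hinge axis. The frame: two aluminium rails, outer width 53 mm, from hinge to handle bar, and a dark steel counterweight cylinder (36 mm dia, 50 mm long) on a stalk 100 mm above the hinge
- carousel (a joint): angle of the turntable, rad, counter-clockwise from above positive, 0 at the start (the module's nest is then under the frame's handle end); limits +-3.1. Light friction (0.05 N m), it stays where it is left
- axis (a point): centre of the turntable's top face, 32 mm above the table. The turntable is an aluminium disc, 190 mm dia, 12 mm thick, with three equal nests 120 degrees apart and three spokes half-way between the nests
- nest (a point): centre of the floor of the nest that holds the module, 58 mm from the turntable's axis, 32 mm above the table; turns with the carousel. Its own -x axis points from the turntable's axis outwards through the nest (along the horizontal line from axis to this point). A square of 47 mm inside with walls 6 mm high and 3 mm thick
- spoke_left (a point): ball end (16 mm dia) of the spoke 60 degrees from the module's nest, clockwise seen from above; 132 mm from the axis, 44 mm above the table. The spoke is a 10 mm dia steel bar that is level (centre 44 mm above the table) from 102 mm to 132 mm from the axis and free underneath; turns with the carousel
- spoke_right (a point): the same on the spoke 60 degrees from the module's nest, counter-clockwise seen from above. The third spoke is opposite the module's nest
- pin (a point): tip of the steel index pin, 58 mm above the table: a fixed pointed post about 10 mm dia on a round foot 38 mm dia and 16 mm high, standing on the table 170 to 220 mm from the turntable's axis, on the side of the carousel nearer the robot or on the far side, 60 to 105 degrees from the start of the nest
- module_mid (a point): centre of the power module, 20 mm above its underside: green board base 44 x 44 x 8 mm with a plain finned aluminium heat sink on it, 30 mm (module's x) by 26 mm (module's y) and 32 mm tall (total height 40 mm), grasped by the heat sink; 0.10 to 0.15 kg. z is up, and in the nest its axes are parallel to the nest's
- tray: fixed black plastic tray, 190 mm (x) by 120 mm (y), 28 mm high, walls, divider and floor 4 mm thick, divided across x into two equal compartments, each 89 mm (x) by 112 mm (y); origin under its centre. The compartment on its -x side holds a finished module, that on +x is empty
- slot (a point): centre of the floor of the empty compartment, 4 mm above the table; axes as the tray's
- jar: white jar, 40 mm dia, 50 mm high, loose, on the opposite side of the carousel from the pin; origin under its centre; leave alone
- done_module: finished module like the other, in the tray's -x compartment; origin at its underside; leave alone
- spool: metal wire spool 60 mm dia, 46 mm high, standing at the back of the bench; leave alone
- driver: screwdriver about 170 mm long lying at the back left of the bench; leave alone
- pliers: small pliers, 120 mm long, 14 mm high, at the back right of the bench; leave alone
Mind the look-alikes: they are no part of the job. What is shaped like the part that bears module_mid but brown or yellow is not meant.

How it is judged:
By the outcome, as a careful person would: the job done as asked, in the order asked, and still so for the second after the job is handed in, with the robot touching nothing.
It also fails if it takes over 72 s, if anything falls off the work surface, if the arm or the gripper's body presses on something with over 40 N, if the wrist force passes 120 N, or if a joint passes its speed limit or range.

## Working session

There is one attempt and no reset: what is moved stays moved. The work goes in short steps, Python scripts to look and compute and a tool call to move; the robot and the scene stay as the last step left them, time stands still between calls to the robot, and variables do not carry over. Pictures are saved under pics/ and viewed, at most 10 in all, crops included, and the job is handed in when it is done.

Besides the shell and the picture viewer there is one more tool, called after "Request:" in YAML: its name, and indented under it one key for each argument. arm_command: Moves the arm, as the interface text tells. Its arguments: {"type":"object","properties":{"commands":{"type":"array"},"newtons":{"type":"number"}},"required":["commands"]}

```bash
mkdir -p pics
cat > h.py <<'E'
import numpy as np, cv2
from workcell import observe, grab_frame, finish_job
def K(f):
    h=f["frame"].shape[0]; F=h/2/np.tan(np.radians(f["fov_y"])/2)
    return F
def ray(f,u,v):
    F=K(f); d=np.array([(u-f["cx"])/F,(v-f["cy"])/F]); s=d.copy()
    for _ in range(30): s=d/(1+f["k1"]*(s@s))
    T=np.array(f["cam_to_world"]); r=T[:3,:3]@np.array([s[0],s[1],1]); return T[:3,3],r/np.linalg.norm(r)
def atz(f,u,v,z):
    o,r=ray(f,u,v); return o+r*(z-o[2])/r[2]
def proj(f,P):
    T=np.array(f["cam_to_world"]); p=T[:3,:3].T@(np.array(P)-T[:3,3]); s=p[:2]/p[2]; s=s*(1+f["k1"]*(s@s)); return s*K(f)+np.array([f["cx"],f["cy"]])
def tri(*obs):
    A=np.zeros((3,3));b=np.zeros(3)
    for f,u,v in obs:
        o,r=ray(f,u,v);M=np.eye(3)-np.outer(r,r);A+=M;b+=M@o
    p=np.linalg.solve(A,b); return p,[float(np.round(np.linalg.norm(proj(f,p)-[u,v]),1)) for f,u,v in obs]
def save(f,n): cv2.imwrite("pics/"+n,cv2.cvtColor(f["frame"],cv2.COLOR_RGB2BGR))
def load(n):
    return np.load(n+".npy",allow_pickle=True).item()
E
python3 - <<'E'
from h import *
for n in("scene","top"):
    f=grab_frame(n); np.save(n+"0.npy",f); save(f,n+"0.png"); print(n,f["fov_y"],f["cx"],f["cy"],f["k1"],np.round(f["cam_to_world"],3).tolist())
s=observe(); print(s)
E
```

```text
scene 46.47046290731636 276.69411247667864 212.8828503788016 0.01966664570404598 [[0.727, 0.505, -0.466, 1.133], [0.686, -0.521, 0.507, -0.592], [0.013, -0.689, -0.725, 0.945], [0.0, 0.0, 0.0, 1.0]]
top 52.975197580805435 274.81447464491174 216.6779481349261 -0.10590695834981775 [[0.031, -0.989, 0.147, 0.435], [-0.999, -0.029, 0.021, 0.008], [-0.017, -0.148, -0.989, 1.16], [0.0, 0.0, 0.0, 1.0]]
{'clock': 0.1, 'joints': array([ 1.00890796e+00,  1.58951429e-01,  1.59808750e+00,  2.11080165e-07,
        1.38617968e+00, -2.10100511e-01]), 'joint_velocities': array([ 1.45008078e-03, -5.09115431e-04, -4.65314602e-03, -8.26960767e-05,
       -1.35339579e-04,  1.67624032e-03]), 'tau': array([ 2.22260965e-04, -3.86504495e+01, -3.22961354e+01,  7.03183003e-02,
        3.39555508e-02, -2.41904161e-05]), 'position': array([0.19783482, 0.53927531, 0.19364625]), 'eef_rot': array([ 1.74988305e-01,  9.84570176e-01, -7.53121499e-04, -3.06165652e-04]), 'ft_force': array([ 0.8639927 , -0.09413797, -0.97708172]), 'wrist_torque': array([ 0.00624316, -0.00288397, -0.06967781]), 'gripper_force': 0.0, 'grip_width': 1.0004763746088305}
```

View pics/scene0.png

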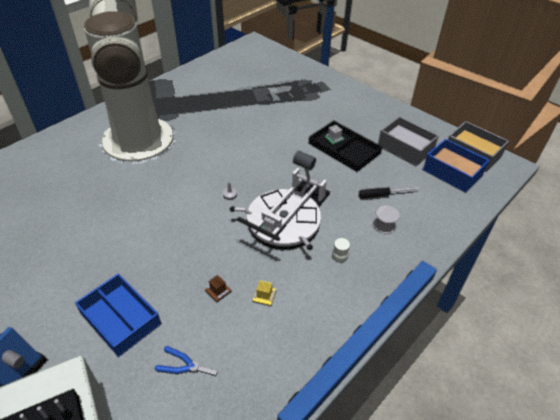

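View pics/top0.png

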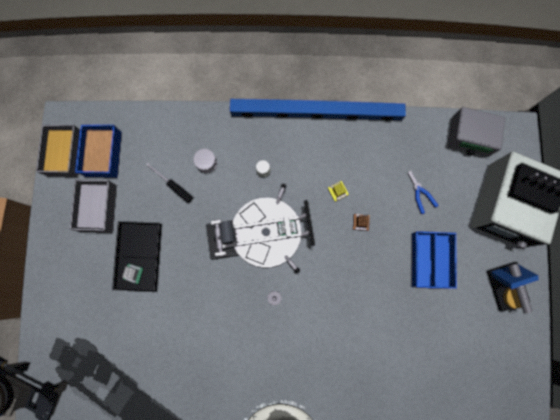

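The scene view shows the carousel at (284,217), its handle at about (262,231), the pin at (230,190), the jar at (341,248) and the black tray at (345,145). The top view shows the disc at (267,232), handle bar at (309,225), pin at (275,298), jar at (263,167) and tray at (138,257).

Candidates for the module in the top view:
- the part under the frame at (287,228)
- the finished module in the tray at (132,273)
- the yellow look-alike at (338,190)
- the brown look-alike at (361,222)

I choose the one under the frame and check it in a close crop.

Run:
```python
from h import *
t=load("top0");s=load("scene0")
a=cv2.resize(t["frame"][180:310,195:325],None,fx=4.5,fy=4.5,interpolation=cv2.INTER_CUBIC)
cv2.imwrite("pics/c1.png",a[:,:,::-1])
b=cv2.resize(s["frame"][110:260,215:395],None,fx=4.4,fy=4,interpolation=cv2.INTER_CUBIC)
b=cv2.resize(s["frame"][115:260,215:395],None,fx=4,fy=4,interpolation=cv2.INTER_CUBIC)
cv2.imwrite("pics/c2.png",b[:,:,::-1])
```

```text
(no output)
```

View pics/c1.png

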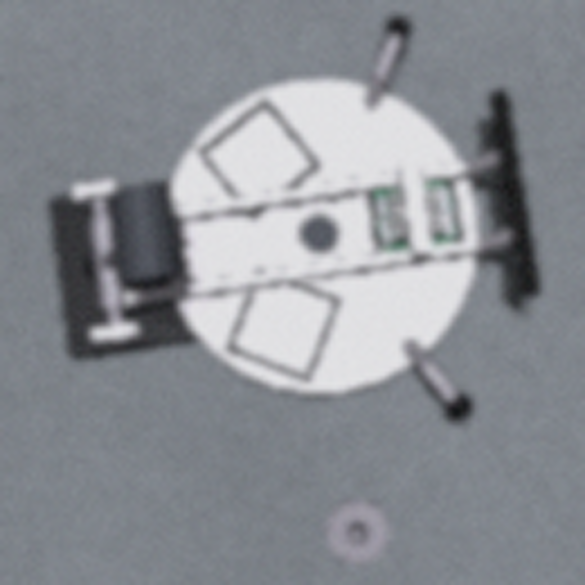

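View pics/c2.png

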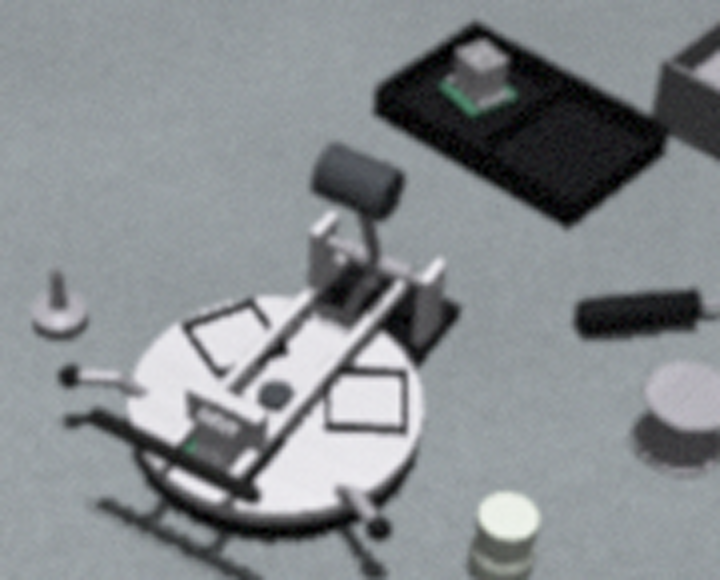

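The crops show the grey module with the green board under the frame at c1 (418,213). The handle bar runs from c1 (500,95) to (530,298), with the pin at c1 (358,532). The empty tray compartment is the one away from the robot.

```bash
cat >> h.py <<'E'
def c1(f,x,y): return (f,195+(x+.5)/4.5-.5,180+(y+.5)/4.5-.5)
def c2(f,x,y): return (f,215+(x+.5)/4-.5,115+(y+.5)/4-.5)
E
python3 - <<'E'
from h import *
t=load("top0");s=load("scene0")
for n,a,b in [("handle",(514,198),(172,455)),("hA",(500,95),(93,415)),("hB",(528,300),(254,494)),("hub",(319,233),(276,396)),("pin",(358,532),(57,272)),("spL",(458,407),(68,376)),("spR",(399,28),(378,526)),("hingeA",(100,190),(325,222)),]:
    print(n,*[np.round(x,4).tolist() for x in tri(c1(t,*a),c2(s,*b))])
for p in [(118,222),(161,222),(114,290),(157,292),(140,222)]: print("tray top",np.round(atz(t,*p,0.028),3))
for p in [(475,22),(378,93),(665,133),(568,218)]: print("tray scene",np.round(atz(*c2(s,*p),0.028),3), np.round(atz(*c2(s,*p),0.0),3))
# tray outline segmentation in top view
g=t["frame"].max(2)[210:300,100:175]; m=(g<45).astype(np.uint8); n,l,st,c=cv2.connectedComponentsWithStats(m); i=1+np.argmax(st[1:,4]); 
pts=np.argwhere(l==i)[:,::-1].astype(np.float32)+[100,210]
w=np.array([atz(t,u,v,0.028)[:2] for u,v in pts],np.float32); print(cv2.minAreaRect(w))
# disc ellipse in top
W=np.array([atz(t,u,v,0.032)[:2] for u,v in np.argwhere((t["frame"].min(2)>195))[:,::-1] if 228<u<305 and 192<v<272],np.float32)
print(cv2.minEnclosingCircle(W))
s=observe();print(s["position"],s["eef_rot"])
E
```

```text
handle [0.5807, -0.0563, 0.0822] [0.3, 0.3]
hA [0.6004, -0.0769, 0.1579] [17.3, 18.9]
hB [0.5634, -0.0369, 0.017] [18.2, 19.9]
hub [0.5623, 0.0563, 0.0339] [0.1, 0.1]
pin [0.3877, 0.0276, 0.0483] [0.3, 0.3]
spL [0.4608, -0.0294, 0.0431] [0.1, 0.2]
spR [0.6861, 0.012, 0.0458] [0.1, 0.1]
hingeA [0.5531, 0.1513, 0.1251] [11.8, 11.5]
tray top [0.576 0.466 0.028]
tray top [0.58  0.344 0.028]
tray top [0.39  0.463 0.028]
tray top [0.39  0.343 0.028]
tray top [0.578 0.403 0.028]
tray scene [0.395 0.469 0.028] [0.373 0.501 0.   ]
tray scene [0.4   0.347 0.028] [0.377 0.375 0.   ]
tray scene [0.584 0.459 0.028] [0.567 0.491 0.   ]
tray scene [0.589 0.332 0.028] [0.573 0.36  0.   ]
((0.48466259241104126, 0.40520381927490234), (0.1211400032043457, 0.1842270940542221), 89.76101684570312)
((0.5618371963500977, 0.05576092004776001), 0.09354086965322495)
[0.19783482 0.53927531 0.19364625] [ 1.74988305e-01  9.84570176e-01 -7.53121499e-04 -3.06165652e-04]
```

```bash
cat >> h.py <<'E'
from scipy.spatial.transform import Rotation as R
def go(*ways):
    """ways: (x,y,z,yaw of tool y in deg) -> tool-axis shifts in mm and turn, all from the present pose"""
    s=observe(); r=R.from_quat(s["eef_rot"]).as_matrix(); ya=np.degrees(np.arctan2(r[1,1],r[0,1]))
    for x,y,z,a in ways:
        d=r.T@(np.array([x,y,z])-s["position"])*1000; t=-((a-ya+180)%360-180)
        print(np.round(d,1).tolist(),"turn",round(np.radians(t),3),"mm",round(np.linalg.norm(d)))
    print("now",np.round(s["position"],4),"yaw",round(ya,2),"q",np.round(s["joints"],2),"t",round(s["clock"],2),"F",np.round(s["ft_force"],1),"w",round(s["grip_width"],3))
E
python3 - <<'E'
from h import *
t=load("top0");s=load("scene0")
for n,a,b in [("hA",(500,95),(254,494)),("hB",(530,298),(93,415))]:
    print(n,*[np.round(x,4).tolist() for x in tri(c1(t,*a),c2(s,*b))])
go((0.36,0.26,0.32,100),(0.48,-0.02,0.33,100))
E
```

```text
hA [0.6392, -0.0472, 0.0867] [0.1, 0.1]
hB [0.5237, -0.0665, 0.082] [0.4, 0.4]
[-248.4, -206.5, -126.1] turn -0.526 mm 347
[-457.6, -428.0, -135.8] turn -0.526 mm 641
now [0.1978 0.5393 0.1936] yaw 69.84 q [ 1.01  0.16  1.6   0.    1.39 -0.21] t 0.1 F [ 0.9 -0.1 -1. ] w 1.0
```

Request:
arm_command:
  commands:
    - [1, [-29, -25, -16], -0.07]
    - [1, [-57, -52, -33], -0.14]
    - [1, [-86, -78, -50], -0.21]
    - [1, [-114, -105, -66], -0.28]
    - [1, [-143, -132, -83], -0.35]
    - [1, [-172, -158, -100], -0.42]
    - [1, [-200, -185, -117], -0.49]
    - [1, [-229, -212, -134], -0.526]

```text
clock: 0.77
position: [0.3374, 0.2654, 0.3264]
eef_rot: [-0.089, 0.996, -0.0, -0.0]
ft_force: [0.8, -0.5, 0.5]
grip_width: 0.999
gripper_force: 0.0
```

Run:
```python
from h import *
go((0.46,-0.02,0.33,99.5),(0.50,0.0,0.33,99.5))
```

```text
[-70.2, -302.6, -3.6] turn 0.012 mm 311
[-113.1, -290.0, -3.6] turn 0.012 mm 311
now [0.3374 0.2654 0.3264] yaw 100.19 q [ 0.38 -0.29  1.76 -0.    1.66 -1.37] t 0.77 F [ 0.8 -0.5  0.5] w 0.999
```

Request:
arm_command:
  commands:
    - [1, [-14, -36, 0], 0.012]
    - [1, [-28, -72, 0], 0.012]
    - [1, [-42, -109, 0], 0.012]
    - [1, [-56, -145, 0], 0.012]
    - [1, [-70, -181, -1], 0.012]
    - [1, [-85, -218, -2], 0.012]
    - [1, [-99, -254, -3], 0.012]
    - [1, [-113, -290, -4], 0.012]

```text
clock: 1.43
position: [0.4994, -0.0008, 0.3296]
eef_rot: [-0.081, 0.997, 0.0, -0.0]
ft_force: [-0.0, 0.5, 0.1]
grip_width: 1.001
gripper_force: 0.0
```

Run:
```python
from h import *
f=grab_frame("wrist"); np.save("w1.npy",f); save(f,"w1.png"); print(f["fov_y"],f["k1"],np.round(f["cam_to_world"],3).tolist())
for n,p in dict(handle=(.5814,-.0569,.0845),axis=(.562,.056,.034),pin=(.3877,.0276,.0483),spL=(.4608,-.0294,.043)).items(): print(n,proj(f,p))
go((.5814,-.0569,.18,99.5))
```

```text
58.565917714787346 -0.011455020998329127 [[-0.161, 0.95, 0.266, 0.425], [0.987, 0.155, 0.042, -0.013], [-0.001, 0.269, -0.963, 0.52], [0.0, 0.0, 0.0, 1.0]]
handle [228.60070986 231.33250124]
axis [318.48588944 218.67289895]
pin [323.12199014  80.27836261]
spL [266.92426133 133.71272698]
[-70.9, -61.9, 148.8] turn -0.009 mm 176
now [ 0.5017 -0.0063  0.3286] yaw 98.98 q [-0.25 -0.09  1.59 -0.    1.64 -1.98] t 1.48 F [-2.2 -4.9 -1.3] w 1.0
```

View pics/w1.png

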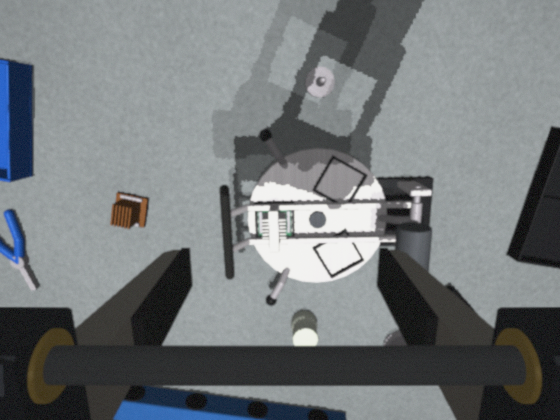

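The wrist view shows the bar from (225,187) to (230,277), the hub at (318,219), the module with its green board at (273,222) and the pin at (320,81). All agree with the projected measurements within about 2 px. I go over the handle next.

Request:
arm_command:
  commands:
    - [0.43, [-18, -15, 37], -0.009]
    - [0.43, [-35, -31, 74], -0.009]
    - [0.43, [-53, -46, 111], -0.009]
    - [0.43, [-71, -62, 149], -0.009]
    - [0.43, [-71, -62, 149], -0.009]
    - [0.43, [-71, -62, 149], -0.009]
    - [0.43, [-71, -62, 149], -0.009]

```text
clock: 2.07
position: [0.5788, -0.0481, 0.1819]
eef_rot: [-0.086, 0.996, 0.0, -0.0]
ft_force: [-0.4, -0.1, 1.3]
grip_width: 0.512
gripper_force: 0.0
```

Run:
```python
from h import *
go((.5814,-.0569,.0735,99.5))
```

```text
[-1.0, -9.1, 108.4] turn 0.006 mm 109
now [ 0.5788 -0.0481  0.1819] yaw 99.82 q [-0.29  0.18  1.59  0.    1.36 -2.03] t 2.07 F [-0.4 -0.1  1.3] w 0.512
```

Request:
arm_command:
  commands:
    - [0.43, [-1, -9, 15], 0.006]
    - [0.43, [-1, -9, 40], 0.006]
    - [0.43, [-1, -9, 65], 0.006]
    - [0.43, [-1, -9, 80], 0.006]
    - [0.43, [-1, -9, 80], 0.006]
    - [0.43, [-1, -9, 80], 0.006]

```text
clock: 2.57
position: [0.5823, -0.0569, 0.1034]
eef_rot: [-0.083, 0.997, -0.0, 0.001]
ft_force: [-0.1, -0.8, -0.2]
grip_width: 0.43
gripper_force: 0.0
```

Run:
```python
from h import *
f=grab_frame("scene"); np.save("s1.npy",f)
b=cv2.resize(f["frame"][130:270,200:380],None,fx=4,fy=4,interpolation=cv2.INTER_CUBIC)
cv2.imwrite("pics/s1.png",b[:,:,::-1])
go((.5814,-.0569,.0735,99.5))
```

```text
[1.7, 0.7, 30.7] turn 0.0 mm 31
now [ 0.5831 -0.0572  0.1042] yaw 99.5 q [-0.3   0.27  1.66  0.    1.21 -2.04] t 2.62 F [ 0.1 -0.7  0.3] w 0.431
```

View pics/s1.png

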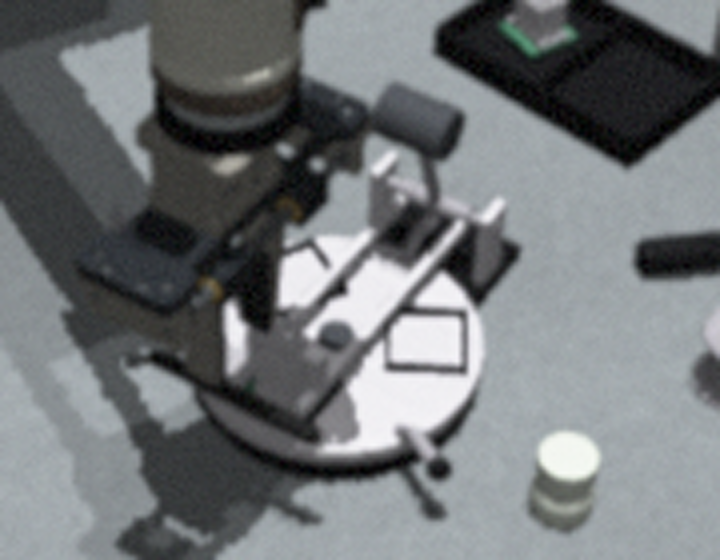

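The crop shows both fingers straddling the bar near its middle, the front one at (205,345) and the hinge-side one at (265,300), and clear of the rails. I descend, then grip lightly.

Request:
arm_command:
  commands:
    - [0.43, [1, 1, 15], 0]
    - [0.43, [1, 1, 30], 0]
    - [0.43, [1, 1, 30], 0]
    - [0.1, [1, 1, 30], 0]
    - [0.1, [1, 1, 30], 0]
    - [0.1, [1, 1, 30], 0]
    - [0.1, [1, 1, 30], 0]
    - [0.1, [1, 1, 30], 0]
  newtons: 8

```text
clock: 3.28
position: [0.581, -0.0566, 0.0718]
eef_rot: [-0.083, 0.997, -0.0, 0.001]
ft_force: [0.4, -0.0, -0.4]
grip_width: 0.1
gripper_force: 0.0
```

Run:
```python
from h import *
p=observe()["position"]
n=np.radians(-80.3); d=np.array([np.cos(n),np.sin(n)])
H=np.array([.562,.056])-.125*d; 
b=p+[0,0,.011]; r=np.array([(b[:2]-H)@d,b[2]-.055]); print("H",H,"r",r,np.linalg.norm(r))
rr=np.hypot(*r); a0=np.arctan2(r[1],r[0])
W=[]
for th in np.linspace(0,1.45,17)[1:]:
    q=rr*np.array([np.cos(a0+th),np.sin(a0+th)])-r
    W.append((*(p[:2]+d*q[0]),p[2]+q[1],99.5))
go(*W)
```

```text
H [0.54093883 0.17921293] r [0.2391933  0.02783099] 0.24080697271834783
[-0.0, 3.5, -21.5] turn -0.001 mm 22
[-0.0, 8.9, -42.7] turn -0.001 mm 44
[-0.0, 16.2, -63.2] turn -0.001 mm 65
[-0.0, 25.4, -83.0] turn -0.001 mm 87
[0.0, 36.3, -101.9] turn -0.001 mm 108
[0.0, 48.8, -119.8] turn -0.001 mm 129
[0.1, 62.9, -136.4] turn -0.001 mm 150
[0.1, 78.5, -151.7] turn -0.001 mm 171
[0.2, 95.4, -165.5] turn -0.001 mm 191
[0.2, 113.5, -177.7] turn -0.001 mm 211
[0.3, 132.6, -188.2] turn -0.001 mm 230
[0.4, 152.6, -197.0] turn -0.001 mm 249
[0.4, 173.2, -203.9] turn -0.001 mm 268
[0.5, 194.5, -208.9] turn -0.001 mm 285
[0.6, 216.1, -212.0] turn -0.001 mm 303
[0.7, 237.9, -213.1] turn -0.001 mm 319
now [ 0.581  -0.0566  0.0718] yaw 99.47 q [-0.3   0.3   1.68 -0.    1.16 -2.04] t 3.28 F [ 0.4 -0.  -0.4] w 0.1
```

The gripper reached 0.10 with no force, which is narrower than the 12 mm bar, so it may have missed. I check with one montage.

Run:
```python
from h import *
w=grab_frame("wrist");s=grab_frame("scene");t=grab_frame("top")
np.save("w2.npy",w)
A=cv2.resize(w["frame"][150:420,130:430],(400,360),interpolation=cv2.INTER_CUBIC)
B=cv2.resize(s["frame"][170:260,220:320],(400,360),interpolation=cv2.INTER_CUBIC)
C=cv2.resize(t["frame"][190:270,240:340],(300,240),interpolation=cv2.INTER_CUBIC)
M=np.zeros((600,800,3),np.uint8);M[:360,:400]=A;M[:360,400:]=B;M[360:,:300]=C
cv2.imwrite("pics/m1.png",M[:,:,::-1]); 
for P in [(.5814,-.0569,.0845),(.581,-.0566,.064),(.581,-.0566,.083)]: print(proj(w,P),proj(s,P),proj(t,P))
```

```text
[284.01808035 260.58901978] [257.30671208 228.02979337] [308.88348035 223.00366203]
[284.73753773 245.5427579 ] [257.40736733 233.59624275] [308.27078694 224.18994825]
[284.7267475  258.80816186] [257.28610417 228.29716242] [308.72714611 223.23144334]
```

View pics/m1.png

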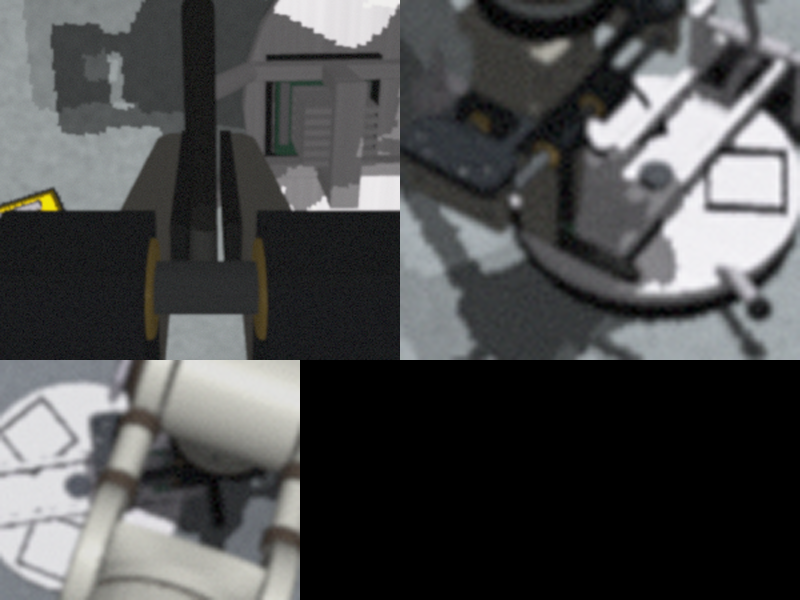

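The wrist crop shows the bar at (200,130) running between the two pads with a gap on its right side. So it is between the fingers but not yet gripped, and I close further.

Request:
arm_command:
  commands:
    - [0, [0, 0, 0], 0]
    - [0, [0, 0, 0], 0]
    - [0, [0, 0, 0], 0]
    - [0, [0, 0, 0], 0]
  newtons: 8

```text
clock: 3.77
position: [0.5807, -0.0568, 0.0712]
eef_rot: [-0.082, 0.997, -0.0, 0.0]
ft_force: [0.1, -1.4, 1.5]
grip_width: 0.007
gripper_force: 0.8
```

The gripper shut to 0.007 with almost no force. I test by lifting a little along the arc and checking numerically whether the counterweight moves in the scene view.

Run:
```python
from h import *
f=grab_frame("scene"); np.save("sA.npy",f)
w=grab_frame("wrist"); np.save("w3.npy",w)
go((.5814,-.0569,.0735,99.5))
```

```text
[-0.7, -0.3, -2.3] turn -0.001 mm 2
now [ 0.5807 -0.0567  0.0712] yaw 99.46 q [-0.3   0.3   1.68 -0.    1.16 -2.04] t 3.87 F [ 0.4 -1.1  1.9] w 0.006
```

Request:
arm_command:
  commands:
    - [0, [0, 1, -11], 0]
    - [0, [0, 3, -22], 0]
    - [0, [0, 6, -32], 0]
    - [0, [0, 9, -43], 0]
    - [0, [0, 9, -43], 0]

```text
clock: 4.28
position: [0.5808, -0.0472, 0.1175]
eef_rot: [-0.083, 0.997, -0.001, 0.003]
ft_force: [0.8, 0.2, 0.6]
grip_width: 0.002
gripper_force: 0.0
```

Run:
```python
from h import *
f=grab_frame("scene"); np.save("sB.npy",f); w=grab_frame("wrist"); np.save("w4.npy",w)
g=load("sA")
a=[cv2.cvtColor(x["frame"],cv2.COLOR_RGB2GRAY) for x in (g,f)]
print(cv2.absdiff(*a)[140:185,285:330].mean(), cv2.matchTemplate(a[1][130:195,275:340],a[0][148:172,290:318],cv2.TM_CCOEFF_NORMED).max(), cv2.minMaxLoc(cv2.matchTemplate(a[1][130:195,275:340],a[0][148:172,290:318],cv2.TM_CCOEFF_NORMED))[3],"still=(15,18)")
go((.58,-.057,.1,99.5)); print(observe()["gripper_force"])
```

```text
17.442962962962962 0.74636877 (15, 18) still=(15,18)
[1.0, -9.5, 14.9] turn -0.0 mm 18
now [ 0.5794 -0.0474  0.1149] yaw 99.49 q [-0.29  0.24  1.66  0.    1.24 -2.03] t 4.38 F [ 0.7 -0.2 -0.3] w 0.008
0.0
```

Run:
```python
from h import *
M=np.zeros((600,800,3),np.uint8)
for i,n in enumerate(("w3","w4")): M[:420,i*400:i*400+400]=cv2.resize(load(n)["frame"][100:380,147:414],(400,420),interpolation=cv2.INTER_CUBIC)
a=load("sA")["frame"];b=load("sB")["frame"]
M[420:,:240]=cv2.resize(a[170:260,220:340],(240,180));M[420:,250:490]=cv2.resize(b[170:260,220:340],(240,180))
cv2.imwrite("pics/m2.png",M[:,:,::-1])
```

```text
(no output)
```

View pics/m2.png

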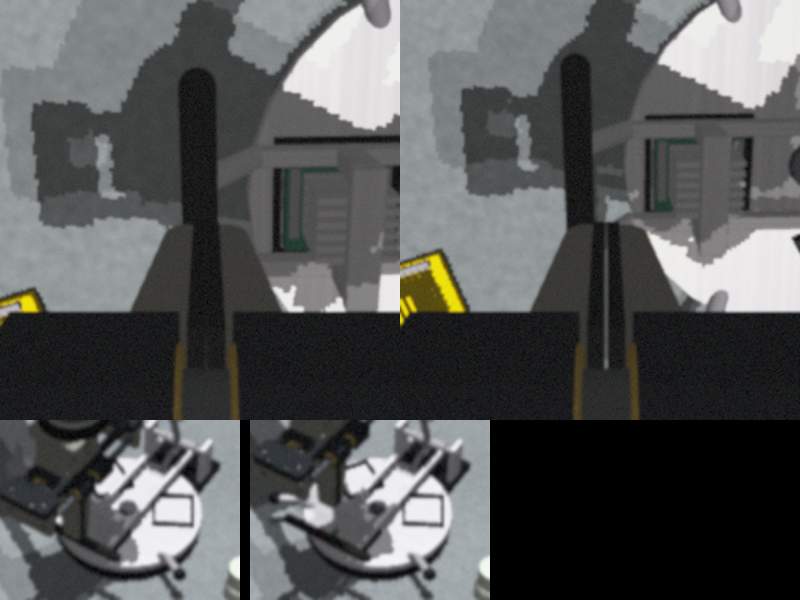

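Run:
```python
from h import *
k=400/267
def e(n,x,y): f=load(n); return (f,147+x/k,100+y/1.5)
o=[e("w3",198,68),e("w4",175,55),(load("w1"),225,187)]
print(tri(*o),tri(o[0],o[1]),tri(o[0],o[2]))
t=load("top0");s=load("scene0")
print(tri(*o,c1(t,530,298),c2(s,93,415)))
for n in("w3","w4"): print(np.round(np.array(load(n)["cam_to_world"]),3).tolist())
# where tips project
print([ (proj(load("w3"),P)-[147,100])*[k,1.5] for P in [(.5807,-.0567,.063),(.5807,-.0567,.082),(.5807,-.0567,.1)]])
```

```text
(array([ 0.52401994, -0.06814009,  0.09269498]), [2.6, 1.2, 1.5]) (array([ 0.52409675, -0.0689435 ,  0.08622934]), [0.8, 0.6]) (array([ 0.5240885 , -0.06782186,  0.0927144 ]), [3.2, 1.2])
(array([ 0.52483702, -0.0679903 ,  0.08440177]), [2.7, 2.0, 1.8, 0.9, 0.6])
[[-0.164, 0.95, 0.267, 0.506], [0.986, 0.158, 0.043, -0.069], [-0.002, 0.27, -0.963, 0.261], [0.0, 0.0, 0.0, 1.0]]
[[-0.165, 0.949, 0.27, 0.505], [0.986, 0.159, 0.042, -0.06], [-0.003, 0.273, -0.962, 0.306], [0.0, 0.0, 0.0, 1.0]]
[array([206.4441947 , 217.91509831]), array([206.43847593, 237.70196473]), array([206.43192637, 260.23958336])]
```

Run:
```python
from h import *
for n in("w3","w4"):
    g=load(n)["frame"].max(2)
    for v in (235,244,250,258,266,274,285,300): print(n,v,g[v,262:306:1].tolist())
```

```text
w3 235 [84, 85, 85, 86, 83, 72, 51, 31, 23, 29, 28, 23, 23, 23, 18, 26, 30, 32, 23, 24, 31, 24, 27, 29, 22, 27, 20, 35, 29, 33, 55, 60, 66, 64, 63, 63, 68, 65, 61, 63, 61, 65, 63, 66]
w3 244 [89, 86, 87, 84, 85, 83, 67, 45, 29, 21, 30, 29, 25, 31, 31, 32, 21, 27, 29, 27, 29, 27, 31, 28, 34, 31, 25, 28, 24, 41, 59, 69, 75, 73, 77, 72, 71, 66, 65, 67, 65, 68, 66, 64]
w3 250 [92, 80, 75, 74, 67, 66, 59, 59, 55, 57, 61, 56, 55, 49, 30, 27, 11, 29, 24, 21, 23, 24, 25, 25, 26, 25, 27, 23, 30, 28, 30, 50, 61, 63, 65, 64, 63, 63, 66, 64, 70, 71, 74, 78]
w3 258 [58, 58, 56, 61, 59, 59, 60, 58, 60, 60, 59, 56, 54, 42, 31, 24, 30, 14, 22, 28, 31, 24, 27, 24, 18, 28, 28, 25, 26, 22, 25, 41, 52, 57, 58, 58, 60, 64, 56, 64, 63, 58, 60, 57]
w3 266 [60, 62, 60, 60, 58, 59, 61, 59, 59, 57, 60, 56, 52, 32, 29, 22, 28, 24, 17, 28, 21, 31, 32, 27, 26, 28, 23, 19, 22, 29, 24, 39, 46, 56, 57, 62, 59, 60, 57, 60, 58, 57, 59, 62]
w3 274 [60, 62, 59, 58, 57, 63, 59, 57, 61, 61, 58, 57, 45, 28, 19, 26, 25, 24, 24, 22, 18, 17, 24, 27, 28, 18, 12, 28, 23, 31, 22, 31, 41, 55, 55, 55, 62, 58, 57, 59, 60, 57, 58, 
[... 1173 characters left out ...]
 60, 56, 62, 59, 56, 53, 34, 29, 20, 25, 17, 30, 31, 27, 56, 76, 65, 38, 16, 27, 29, 23, 24, 28, 31, 44, 56, 59, 59, 59, 57, 59, 57, 60, 57, 59, 58]
w4 274 [56, 59, 61, 55, 61, 59, 55, 64, 61, 57, 58, 52, 39, 35, 24, 18, 22, 16, 28, 29, 36, 62, 79, 70, 40, 28, 25, 29, 27, 19, 29, 32, 38, 54, 60, 60, 56, 59, 55, 57, 55, 56, 58, 57]
w4 285 [58, 55, 59, 61, 57, 55, 57, 56, 57, 58, 55, 48, 34, 30, 29, 24, 21, 28, 20, 28, 39, 62, 79, 72, 45, 26, 18, 23, 24, 14, 24, 28, 26, 44, 59, 57, 61, 58, 55, 58, 59, 57, 59, 59]
w4 300 [55, 54, 59, 58, 59, 54, 58, 52, 57, 57, 48, 31, 32, 18, 16, 27, 23, 28, 26, 25, 36, 64, 76, 70, 43, 24, 22, 23, 33, 20, 21, 28, 14, 31, 42, 52, 57, 64, 53, 54, 59, 56, 55, 57]
```

Run:
```python
from h import *
f=load("s1")
for P in [(.588,-.0858,.096),(.5785,-.0286,.096),(.5814,-.0569,.0845),(.5247,-.0665,.085),(.638,-.047,.085),(.588,-.0858,.12)]: print(P,(proj(f,P)-[200,130])*4)
f=load("sA")
M=np.zeros((600,800,3),np.uint8)
for i,n in enumerate(("sA","sB")): M[:540,i*400:i*400+400]=cv2.resize(load(n)["frame"][180:261,225:285],(400,540),interpolation=cv2.INTER_CUBIC)
for i,(n,z) in enumerate((("sA",.0633),("sB",.107))):
    for P in [(.5807,-.0567,z),(.5814,-.0569,.0845)]: print(n,P,(proj(load(n),P)-[225,180])*6.667+[400*i,0])
cv2.imwrite("pics/m3.png",M[:,:,::-1])
```

```text
(0.588, -0.0858, 0.096) [201.57284618 411.69530174]
(0.5785, -0.0286, 0.096) [259.19674305 351.04618786]
(0.5814, -0.0569, 0.0845) [229.22684832 392.11917349]
(0.5247, -0.0665, 0.085) [150.92308648 351.10166481]
(0.638, -0.047, 0.085) [310.70422772 433.17257547]
(0.588, -0.0858, 0.12) [200.4955435  383.79448251]
sA (0.5807, -0.0567, 0.0633) [215.29868443 358.32417273]
sA (0.5814, -0.0569, 0.0845) [215.38884944 320.21463242]
sB (0.5807, -0.0567, 0.107) [613.38885046 275.85991243]
sB (0.5814, -0.0569, 0.0845) [615.38884944 320.21463242]
```

View pics/m3.png

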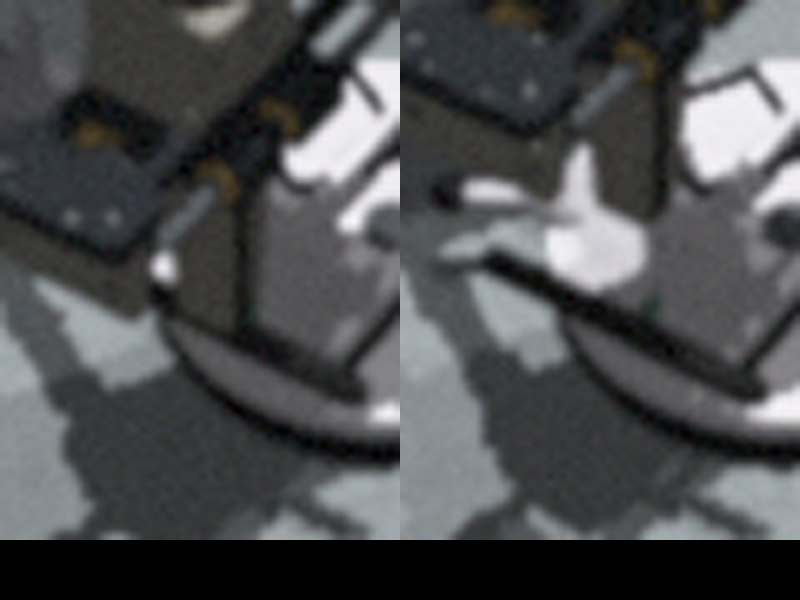

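The scene crops put the shut fingertips about 20–25 mm higher than "TCP minus 8 mm" predicts. In sA the tips sit on top of the bar at (215,325). That explains the miss, so I quantify the offset from the wrist images.

Run:
```python
from h import *
from scipy.optimize import brentq
w=load("w3"); s=observe(); p3=np.array([.5807,-.0567,.0712]); a=np.radians(99.46); xt=np.array([-np.sin(a),np.cos(a),0])
for hw in (.006,.010,.012):
    print(hw, brentq(lambda h: proj(w,p3+xt*hw+[0,0,h])[1]-247.5,-.03,.08), brentq(lambda h: proj(w,p3-xt*hw+[0,0,h])[1]-247.5,-.03,.08))
go((.5814,-.0572,.1300,99.5),(.5814,-.0572,.0700,99.5),(.5814,-.0572,.0450,99.5))
```

```text
0.006 0.01069520867041368 -0.020194762311980426Traceback (most recent call last):
  File "<stdin>", line 5, in <module>
    r = _zeros._brentq(f, a, b, xtol, rtol, maxiter, args, full_output, disp)
ValueError: f(a) and f(b) must have different signs
```

Run:
```python
from h import *
go((.5814,-.0572,.1300,99.5),(.5814,-.0572,.0700,99.5),(.5814,-.0572,.0480,99.5))
```

```text
[-0.4, -10.0, -15.1] turn -0.0 mm 18
[-0.3, -9.9, 44.9] turn -0.0 mm 46
[-0.2, -9.9, 66.9] turn -0.0 mm 68
now [ 0.5794 -0.0474  0.1149] yaw 99.49 q [-0.29  0.24  1.66  0.    1.24 -2.03] t 4.38 F [ 0.7 -0.2 -0.3] w 0.008
```

Request:
arm_command:
  commands:
    - [0.35, [0, -10, -15], 0]
    - [0.35, [0, -10, -15], 0]
    - [0.35, [0, -10, -15], 0]
    - [0.35, [0, -10, -15], 0]
    - [0.35, [0, -10, 10], 0]
    - [0.35, [0, -10, 30], 0]
    - [0.35, [0, -10, 45], 0]
    - [0.35, [0, -10, 45], 0]
  newtons: 8

```text
clock: 5.05
position: [0.5769, -0.056, 0.0641]
eef_rot: [-0.083, 0.997, 0.002, -0.004]
ft_force: [-0.6, 0.7, -0.1]
grip_width: 0.349
gripper_force: 0.0
```

Request:
arm_command:
  commands:
    - [0.35, [0, 0, 8], 0]
    - [0.35, [0, 0, 15], 0]
    - [0.35, [0, 0, 22], 0]
    - [0.35, [0, 0, 22], 0]

```text
clock: 5.38
position: [0.5798, -0.0572, 0.0457]
eef_rot: [-0.083, 0.997, 0.0, -0.001]
ft_force: [-0.3, 0.1, -0.8]
grip_width: 0.347
gripper_force: 0.0
```

Request:
arm_command:
  commands:
    - [0, [0, 0, 0], 0]
    - [0, [0, 0, 0], 0]
    - [0, [0, 0, 0], 0]
    - [0, [0, 0, 0], 0]
    - [0, [0, 0, 0], 0]
  newtons: 8

```text
clock: 5.8
position: [0.5813, -0.0586, 0.0476]
eef_rot: [-0.083, 0.997, -0.001, 0.001]
ft_force: [1.2, -4.1, -0.5]
grip_width: 0.13
gripper_force: 8.0
```

Gripped: width 0.13 is the 12 mm bar, at 8 N. Now I swing it along the arc.

Request:
arm_command:
  commands:
    - [0, [0, 2, -11], 0]
    - [0, [0, 4, -22], 0]
    - [0, [0, 6, -32], 0]
    - [0, [0, 9, -43], 0]
    - [0, [0, 16, -63], 0]
    - [0, [0, 25, -83], 0]
    - [0, [0, 36, -102], 0]
    - [0, [0, 36, -102], 0]

```text
clock: 6.47
position: [0.5749, -0.0209, 0.1533]
eef_rot: [-0.083, 0.997, -0.001, 0.001]
ft_force: [-2.6, -5.0, 1.9]
grip_width: 0.127
gripper_force: 8.0
```

Request:
arm_command:
  commands:
    - [0, [0, 12, -18], 0]
    - [0, [0, 27, -34], 0]
    - [0, [0, 42, -50], 0]
    - [0, [0, 59, -64], 0]
    - [0, [0, 77, -76], 0]
    - [0, [0, 96, -86], 0]
    - [0, [0, 96, -86], 0]

```text
clock: 7.05
position: [0.5577, 0.0757, 0.2382]
eef_rot: [-0.084, 0.996, 0.0, 0.0]
ft_force: [-5.2, -3.6, 7.8]
grip_width: 0.128
gripper_force: 8.0
```

Request:
arm_command:
  commands:
    - [0, [0, 20, -8], 0]
    - [0, [0, 41, -14], 0]
    - [0, [0, 62, -18], 0]
    - [0, [0, 80, -20], 0]
    - [0, [0, 80, -20], 0]
    - [0, [0, 80, -20], 0]

```text
clock: 7.55
position: [0.5445, 0.1536, 0.2575]
eef_rot: [-0.084, 0.996, 0.001, -0.0]
ft_force: [-6.2, -0.2, 10.0]
grip_width: 0.125
gripper_force: 8.0
```

Run:
```python
from h import *
go((.55,.15,.26,99.5))
```

```text
[-4.8, -4.5, -2.5] turn 0.002 mm 7
now [0.5445 0.1536 0.2575] yaw 99.62 q [ 0.06  0.1   1.54  0.    1.5  -1.68] t 7.55 F [-6.2 -0.2 10. ] w 0.125
```

Request:
arm_command:
  commands:
    - [0.3, [0, 0, 0], 0]
    - [0.3, [0, 0, 0], 0]
    - [0.3, [0, 0, 0], 0]
    - [0.3, [0, 10, 0], 0]
    - [0.3, [0, 20, 0], 0]
    - [0.3, [0, 30, 0], 0]
    - [0.3, [0, 30, 0], 0]

```text
clock: 8.13
position: [0.5401, 0.1834, 0.2546]
eef_rot: [-0.084, 0.997, 0.0, -0.0]
ft_force: [-0.2, 0.1, -0.5]
grip_width: 0.301
gripper_force: 0.0
```

Request:
arm_command:
  commands:
    - [0.3, [0, 0, -15], 0]
    - [0.3, [0, 0, -35], 0]
    - [0.3, [0, 0, -60], 0]
    - [0.3, [0, 0, -60], 0]
    - [0.3, [0, 0, -60], 0]

```text
clock: 8.55
position: [0.5416, 0.1815, 0.3164]
eef_rot: [-0.083, 0.997, -0.0, 0.002]
ft_force: [-0.4, 0.3, -0.6]
grip_width: 0.3
gripper_force: 0.0
```

Run:
```python
from h import *
f=grab_frame("scene"); np.save("s4.npy",f); save(f,"s4.png")
w=grab_frame("wrist"); np.save("w4b.npy",w)
t=grab_frame("top"); np.save("t4.npy",t)
# spoke_right grasp target, via
s=observe();go((.62,0.0,.32,70),(.669,.017,.32,70))
```

```text
[-49.0, -191.9, -6.9] turn 0.514 mm 198
[-100.1, -183.2, -7.1] turn 0.514 mm 209
now [0.5401 0.1812 0.3132] yaw 99.47 q [ 0.11  0.1   1.43 -0.    1.61 -1.62] t 8.7 F [ 0.4  0.7 -1.7] w 0.301
```

Request:
arm_command:
  commands:
    - [0.3, [-20, -35, -6], 0.1]
    - [0.3, [-40, -70, -6], 0.2]
    - [0.3, [-60, -110, -6], 0.3]
    - [0.3, [-80, -150, -6], 0.4]
    - [0.3, [-101, -183, -6], 0.514]
    - [0.3, [-101, -183, -6], 0.514]
    - [0.3, [-101, -183, -6], 0.514]

```text
clock: 9.28
position: [0.6706, 0.0152, 0.3175]
eef_rot: [0.175, 0.985, -0.0, -0.002]
ft_force: [-0.9, 0.2, -0.3]
grip_width: 0.303
gripper_force: 0.0
```

Run:
```python
from h import *
t=load("top0"); print("jar",atz(t,263,167,.05))
f=grab_frame("wrist"); np.save("w5.npy",f)
s=grab_frame("scene"); np.save("s5.npy",s)
A=f["frame"];B=cv2.resize(s["frame"][100:270,215:395],(540,510),interpolation=cv2.INTER_CUBIC)
M=np.zeros((600,800,3),np.uint8); M[:195,:260]=cv2.resize(A,(260,195)); M[:510,260:]=B
for i,(n,c) in enumerate((("top",(190,310,195,325)),)):
    q=grab_frame(n);np.save("t5.npy",q); M[200:440,:260]=cv2.resize(q["frame"][c[0]:c[1],c[2]:c[3]],(260,240))
cv2.imwrite("pics/m5.png",M[:,:,::-1])
go((.671,.016,.13,70),(.671,.016,.010,70))
```

```text
jar [0.73589099 0.06835961 0.05      ]
[-2.3, -2.1, 190.6] turn 0.002 mm 191
[-2.4, -2.1, 310.6] turn 0.002 mm 311
now [0.6697 0.0187 0.3206] yaw 70.13 q [-0.15  0.37  1.1   0.    1.67 -1.38] t 9.43 F [ 0.3 -0.2 -0.2] w 0.303
```

View pics/m5.png

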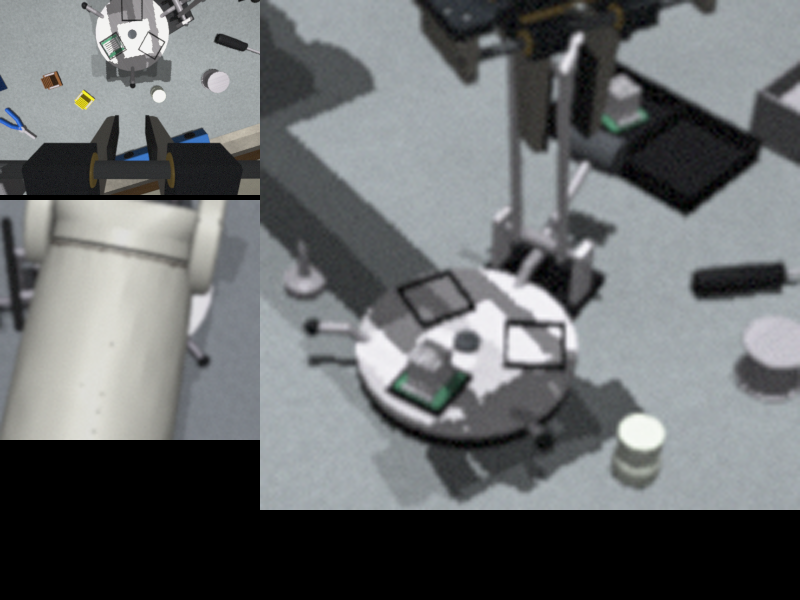

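The montage shows the frame standing open (scene part, rails upright at (540,150)), the module in its nest at (430,375), the right spoke ball at (543,437) and the jar clear at (640,450). The picture allowance is used up, so I go on numerically and grip the right spoke.

Request:
arm_command:
  commands:
    - [0.3, [-2, -2, 40], 0]
    - [0.3, [-2, -2, 80], 0]
    - [0.3, [-2, -2, 120], 0]
    - [0.3, [-2, -2, 160], 0]
    - [0.3, [-2, -2, 200], 0]
    - [0.3, [-2, -2, 235], 0]
    - [0.3, [-2, -2, 250], 0]
    - [0.3, [-2, -2, 250], 0]

```text
clock: 10.1
position: [0.667, 0.0172, 0.0659]
eef_rot: [0.172, 0.985, -0.0, -0.005]
ft_force: [-0.4, -0.2, -0.3]
grip_width: 0.302
gripper_force: 0.0
```

Run:
```python
from h import *
go((.671,.016,.010,70))
```

```text
[-4.7, 0.3, 55.8] turn 0.003 mm 56
now [0.667  0.0172 0.0659] yaw 70.17 q [-0.15  0.51  1.41  0.    1.22 -1.38] t 10.1 F [-0.4 -0.2 -0.3] w 0.302
```

Request:
arm_command:
  commands:
    - [0.3, [-2, 0, 0], 0]
    - [0.3, [-2, 0, 15], 0]
    - [0.3, [-2, 0, 30], 0]
    - [0.3, [-2, 0, 45], 0]
    - [0.3, [-2, 0, 53], 0]
    - [0.3, [-2, 0, 53], 0]
    - [0.3, [-2, 0, 53], 0]

```text
clock: 10.68
position: [0.6729, 0.0142, 0.0169]
eef_rot: [0.174, 0.985, -0.0, -0.001]
ft_force: [0.5, 0.1, 0.3]
grip_width: 0.3
gripper_force: 0.0
```

Request:
arm_command:
  commands:
    - [0, [0, 0, 0], 0]
    - [0, [0, 0, 0], 0]
    - [0, [0, 0, 0], 0]
    - [0, [0, 0, 0], 0]
    - [0, [0, 0, 0], 0]
  newtons: 8

```text
clock: 11.1
position: [0.6745, 0.014, 0.0189]
eef_rot: [0.174, 0.985, 0.0, 0.001]
ft_force: [1.5, -0.6, 1.0]
grip_width: 0.137
gripper_force: 7.2
```

```bash
cat > arc.py <<'E'
from h import *
import sys
def arc(total,n,AX=np.array([.562,.0562])):
    s=observe();p=s["position"];v=p[:2]-AX; print("r",np.hypot(*v),"ang",np.degrees(np.arctan2(v[1],v[0])))
    r=R.from_quat(s["eef_rot"]).as_matrix(); ya=np.degrees(np.arctan2(r[1,1],r[0,1]))
    W=[]
    for k in range(1,n+1):
        a=np.radians(total*k/n);c,q=np.cos(a),np.sin(a)
        W.append((AX[0]+c*v[0]-q*v[1],AX[1]+q*v[0]+c*v[1],p[2],ya+total*k/n))
    go(*W)
if __name__=="__main__": arc(float(sys.argv[1]),int(sys.argv[2]))
E
python3 arc.py -48 8
```

```text
r 0.12011702329111502 ang -20.569130507889618
[0.8, -12.5, -0.0] turn 0.105 mm 13
[2.9, -24.9, -0.0] turn 0.209 mm 25
[6.3, -37.1, -0.0] turn 0.314 mm 38
[10.9, -48.7, -0.0] turn 0.419 mm 50
[16.7, -59.9, -0.1] turn 0.524 mm 62
[23.7, -70.4, -0.1] turn 0.628 mm 74
[31.7, -80.1, -0.1] turn 0.733 mm 86
[40.7, -88.9, -0.1] turn 0.838 mm 98
now [0.6745 0.014  0.0189] yaw 70.02 q [-0.16  0.58  1.42  0.    1.14 -1.38] t 11.1 F [ 1.5 -0.6  1. ] w 0.137
```

The width of 12.6 mm exceeds the 10 mm bar, so the pads are probably touching the ball. I re-grip slightly inward and lower.

Request:
arm_command:
  commands:
    - [0.3, [0, 0, 0], 0]
    - [0.3, [0, 0, 0], 0]
    - [0.3, [4, 0, 4], 0]
    - [0.3, [7, 0, 8], 0]
    - [0.3, [7, 0, 8], 0]
    - [0.3, [7, 0, 8], 0]

```text
clock: 11.6
position: [0.6659, 0.0168, 0.009]
eef_rot: [0.173, 0.985, -0.0, -0.001]
ft_force: [-0.1, -0.5, 0.3]
grip_width: 0.302
gripper_force: 0.0
```

Request:
arm_command:
  commands:
    - [0, [0, 0, 0], 0]
    - [0, [0, 0, 0], 0]
    - [0, [0, 0, 0], 0]
    - [0, [0, 0, 0], 0]
    - [0, [0, 0, 0], 0]
  newtons: 8

```text
clock: 12.02
position: [0.6672, 0.0165, 0.0101]
eef_rot: [0.174, 0.985, 0.0, 0.0]
ft_force: [0.4, -0.2, 0.3]
grip_width: 0.105
gripper_force: 8.0
```

```bash
python3 arc.py -48 8
```

```text
r 0.11245883343148712 ang -20.695006679853446
[0.8, -11.7, -0.0] turn 0.105 mm 12
[2.7, -23.3, -0.0] turn 0.209 mm 24
[5.9, -34.7, -0.0] turn 0.314 mm 35
[10.3, -45.6, -0.0] turn 0.419 mm 47
[15.8, -56.0, -0.0] turn 0.524 mm 58
[22.3, -65.8, -0.0] turn 0.628 mm 70
[29.8, -74.9, -0.0] turn 0.733 mm 81
[38.2, -83.1, -0.0] turn 0.838 mm 91
now [0.6672 0.0165 0.0101] yaw 70.01 q [-0.16  0.58  1.45  0.    1.12 -1.38] t 12.02 F [ 0.4 -0.2  0.3] w 0.105
```

Request:
arm_command:
  commands:
    - [0, [1, -12, 0], 0.105]
    - [0, [3, -23, 0], 0.209]
    - [0, [6, -35, 0], 0.314]
    - [0, [10, -46, 0], 0.419]
    - [0, [16, -56, 0], 0.524]
    - [0, [22, -66, 0], 0.628]
    - [0, [30, -75, 0], 0.733]
    - [0, [30, -75, 0], 0.733]

```text
clock: 12.68
position: [0.6124, -0.045, 0.0101]
eef_rot: [0.517, 0.856, -0.0, 0.0]
ft_force: [1.6, -3.1, -3.8]
grip_width: 0.105
gripper_force: 8.0
```

```bash
python3 arc.py -48 8
```

```text
r 0.11304475227130191 ang -63.525648330804465
[0.9, -11.8, 0.0] turn 0.105 mm 12
[3.0, -23.4, 0.0] turn 0.209 mm 24
[6.3, -34.8, 0.0] turn 0.314 mm 35
[10.8, -45.7, 0.0] turn 0.419 mm 47
[16.4, -56.2, 0.0] turn 0.524 mm 59
[23.1, -65.9, 0.0] turn 0.628 mm 70
[30.8, -75.0, 0.0] turn 0.733 mm 81
[39.3, -83.1, 0.0] turn 0.838 mm 92
now [ 0.6124 -0.045   0.0101] yaw 27.8 q [-0.27  0.46  1.62 -0.    1.07 -0.75] t 12.68 F [ 1.6 -3.1 -3.8] w 0.105
```

Request:
arm_command:
  commands:
    - [0, [1, -12, 0], 0.105]
    - [0, [3, -23, 0], 0.209]
    - [0, [6, -35, 0], 0.314]
    - [0, [11, -46, 0], 0.419]
    - [0, [16, -56, 0], 0.524]
    - [0, [23, -66, 0], 0.628]
    - [0, [31, -75, 0], 0.733]
    - [0, [39, -82, 0], 0.83]

```text
clock: 13.35
position: [0.5224, -0.0494, 0.0102]
eef_rot: [0.817, 0.576, -0.001, 0.002]
ft_force: [-1.6, -7.3, -1.1]
grip_width: 0.107
gripper_force: 8.0
```

Request:
arm_command:
  commands:
    - [0, [0, 0, 0], 0]
    - [0, [0, 0, 0], 0]
    - [0, [0, 0, 0], 0]

```text
clock: 13.6
position: [0.5224, -0.0491, 0.0101]
eef_rot: [0.816, 0.578, -0.001, 0.001]
ft_force: [-2.1, -6.3, -0.2]
grip_width: 0.104
gripper_force: 8.0
```

```bash
python3 arc.py -3 1
python3 - <<'E'
from h import *
for n in("scene","top","wrist"): np.save(n[0]+"6.npy",grab_frame(n))
E
```

```text
r 0.11253275773222421 ang -110.6213705731948
[0.3, -5.9, -0.0] turn 0.052 mm 6
now [ 0.5224 -0.0491  0.0101] yaw -19.32 q [-0.32  0.26  1.88 -0.    1.    0.02] t 13.6 F [-2.1 -6.3 -0.2] w 0.104
```

Request:
arm_command:
  commands:
    - [0.3, [0, 0, 0], 0]
    - [0.3, [0, 0, 0], 0]
    - [0.3, [0, 0, 0], 0]
    - [0.3, [0, 0, -10], 0]
    - [0.3, [0, 0, -40], 0]
    - [0.3, [0, 0, -80], 0]
    - [0.3, [0, 0, -120], 0]
    - [0.3, [0, 0, -120], 0]

```text
clock: 14.42
position: [0.5282, -0.0493, 0.1397]
eef_rot: [0.816, 0.577, 0.005, 0.006]
ft_force: [0.9, -0.5, 1.1]
grip_width: 0.303
gripper_force: 0.0
```

Run:
```python
from h import *
go((.45,.0,.32,9))
```

```text
[20.5, -87.3, -181.7] turn -0.497 mm 203
now [ 0.5282 -0.0493  0.1397] yaw -19.48 q [-0.32  0.08  1.8   0.    1.25  0.02] t 14.42 F [ 0.9 -0.5  1.1] w 0.303
```

Request:
arm_command:
  commands:
    - [0.6, [4, -17, -36], -0.1]
    - [0.6, [8, -35, -72], -0.2]
    - [0.6, [12, -52, -109], -0.3]
    - [0.6, [16, -70, -145], -0.4]
    - [0.6, [20, -87, -181], -0.497]
    - [0.6, [20, -87, -181], -0.497]
    - [0.6, [20, -87, -181], -0.497]
    - [0.6, [20, -87, -181], -0.497]

```text
clock: 15.08
position: [0.447, 0.0003, 0.3105]
eef_rot: [0.65, 0.76, 0.0, -0.0]
ft_force: [-0.1, 0.5, -0.3]
grip_width: 0.602
gripper_force: 0.0
```

Run:
```python
from h import *
for n in("scene","top","wrist"): np.save(n[0]+"7.npy",grab_frame(n))
w=load("w7");s=load("s7")
A=np.array([.562,.0562])
for n,f in(("w",w),("s",s)):
    print(n,"pin",proj(f,(.388,.0276,.058)),"pinfoot",proj(f,(.388,.0276,.016)),"axis",proj(f,(*A,.032)),"nest",proj(f,(.505,.047,.05)),"spR",proj(f,(.515,-.067,.044)),"hub")
# green mask (board)
for n,f in(("w",w),("s",s)):
    F=f["frame"].astype(int); m=((F[:,:,1]-F[:,:,0]>15)&(F[:,:,1]-F[:,:,2]>5)).astype(np.uint8)
    k,l,st,c=cv2.connectedComponentsWithStats(m); print(n,[(st[i].tolist(),np.round(c[i],1).tolist()) for i in range(1,k) if st[i,4]>8])
go((.45,0,.32,9))
```

```text
w pin [238.25710939 141.78077155] pinfoot [242.23395967 138.79556807] axis [384.12917246 138.805753  ] nest [339.23077975 140.25703578] spR [329.0354436  230.25193566] hub
s pin [228.4557845  180.01746264] pinfoot [229.35095386 191.36660662] axis [283.36557347 214.11017832] nest [264.96022609 200.05136798] spR [235.60656471 227.19746605] hub
w [([321, 123, 38, 8, 264], [339.1, 126.2]), ([320, 154, 36, 6, 150], [337.3, 157.2])]
s [([324, 135, 14, 10, 50], [329.7, 139.5]), ([339, 136, 6, 6, 16], [341.8, 138.6]), ([273, 200, 4, 4, 10], [274.7, 201.4]), ([255, 204, 15, 8, 49], [261.4, 207.5])]
[-0.7, 3.4, -11.0] turn -0.002 mm 12
now [4.465e-01 2.000e-04 3.090e-01] yaw 8.9 q [-0.27 -0.23  1.76 -0.    1.62 -0.43] t 15.23 F [-0.8  0.8  1.4] w 0.599
```

```bash
cat > meas.py <<'E'
from h import *
import sys
def meas(f,pb,ab):
    F=f["frame"].astype(int); g=cv2.cvtColor(f["frame"],cv2.COLOR_RGB2GRAY)
    m=((F[:,:,1]-F[:,:,0]>15)&(F[:,:,1]-F[:,:,2]>5)).astype(np.uint8)
    k,l,st,c=cv2.connectedComponentsWithStats(m); m=np.isin(l,[i for i in range(1,k) if st[i,4]>60]).astype(np.uint8)
    px=np.argwhere(m)[:,::-1]; px=px[(abs(px-ab).max(1)<120)]
    W=np.array([atz(f,u,v,.040)[:2] for u,v in px],np.float32); R_=cv2.minAreaRect(W); print("board",R_)
    n=np.array(R_[0])
    def blob(c,r,lo,hi):
        x,y=map(int,c); s=g[y-r:y+r+1,x-r:x+r+1]; return s
    out={}
    x,y=map(int,pb); s=cv2.resize(g[y-32:y+33,x-32:x+33],None,fx=4,fy=4,interpolation=cv2.INTER_CUBIC)
    h=cv2.HoughCircles(s,cv2.HOUGH_GRADIENT,1,200,param1=60,param2=12,minRadius=60,maxRadius=100)
    if h is not None:
        q=h[0,0]; u,v=x-32+(q[0]+.5)/4-.5,y-32+(q[1]+.5)/4-.5; out["foot"]=atz(f,u,v,.016); print("foot px",u,v,q[2]/4,out["foot"])
    x,y=map(int,ab); s=g[y-20:y+21,x-20:x+21]; mm=(s<110).astype(np.uint8); k,l,st,c=cv2.connectedComponentsWithStats(mm)
    i=1+np.argmin([np.hypot(*(c[j]-20)) if st[j,4]>20 else 99 for j in range(1,k)]); u,v=c[i]+[x-20,y-20]; out["hub"]=atz(f,u,v,.034); print("hub px",u,v,st[i].tolist(),out["hub"])
    a=out["hub"][:2]; A=lambda p: np.degrees(np.arctan2(*(p[:2]-a)[::-1]))
    print("nest r",np.hypot(*(n-a)),"nest ang",A(n),"pin ang",A(out["foot"]) if "foot" in out else None,"pin r",np.hypot(*(out["foot"][:2]-a)))
if __name__=="__main__":
    f=load(sys.argv[1]); meas(f,(241,139),(384,139))
E
python3 meas.py w7
python3 - <<'E'
from h import *
t=load("t7");g=cv2.cvtColor(load("w7")["frame"],cv2.COLOR_RGB2GRAY)
print(g[104:176:4,205:285:3])
E
```

```text
board ((0.5062514543533325, 0.045183099806308746), (0.04433060437440872, 0.043204210698604584), 8.650339126586914)
foot px 214.0 145.5 22.275 [0.35335927 0.01364671 0.016     ]
hub px 384.885593220339 140.45338983050848 [13, 13, 17, 18, 236] [0.56282308 0.05447899 0.034     ]
nest r 0.05733028879829519 nest ang -170.66850664035027 pin ang -168.96926072852074 pin r 0.21340656628734295
[[128 138 143 145 143 143 142 140 138 141 143 142 139 146 144 139 140 144
  124  80  76  81  78  77  82  79  79]
 [122 123 123 124 145 137 141 143 140 141 143 138 141 145 137 141 143 140
   83  81  76  74  78  77  79  79  79]
 [121 126 124 119 125 123 122 123 124 139 143 144 138 144 144 135 142 125
   82  80  77  80  78  80  79  79  78]
 [122 120 127 118 123 121 124 121 120 126 142 143 138 143 143 138 139  85
   76  84  79  75  78  79  79  74  80]
 [129 130 121 118 119 124 124 125 122 123 120 124 121 115 121 120  94  61
   79  78  79  79  80  75  79  78  83]
 [144 142 112  82  74  85  71  77 118 117 102  97 110  74  79  67  59  57
   58  59  61  72  78  80  82  78  78]
 [139 113  78  80  75  70  58  57  
[... 621 characters left out ...]
  62  56  58  55  58]
 [ 60  56  60  59  57  59  59  61  58  65 106  69  69  67  70  62  60  61
   59  58  64  60  61  59  60  62  60]
 [117 103  71  63  60  60  59  59  55  59  61  58  61  62  57  63  62  59
   58  59  61  59  56  58  62  58  58]
 [125 138  82  63  56  56  59  60  54  60  56  60  57  57  58  62  59  59
   59  61  57  60  57  56  59  61  59]
 [125 141  96  61  57  61  61  63  61  62  61  57  62  61  60  59  58  56
   62  61  59  61  58  60  59  60  59]
 [128 137  88  57  60  59  61  61  72  99  93  61  58  64  60  60  61  59
   61  58  61  61  60  62  59  61  63]
 [123 127 125 125 120  94 114 121 122 125 129 108  68  61  62  61  59  58
   57  58  62  59  62  62  60  61  60]]
```

Run:
```python
from h import *
t=load("top0");w1=load("w1");w=load("w7")
a=np.array([.5625,.0553])
def rep(n,p): v=p[:2]-a; print(n,np.round(p,4),"ang",round(np.degrees(np.arctan2(v[1],v[0])),2),"r",round(np.hypot(*v),4))
# ring in top0 : brightness-difference centroid
for nm,f,c,r,z in (("top0",t,(274.5,298),9,.010),("w1",w1,(320,81),17,.012)):
    g=cv2.cvtColor(f["frame"],cv2.COLOR_RGB2GRAY).astype(int); x,y=map(int,c); F=f["frame"].astype(int)
    s=F[y-r:y+r+1,x-r:x+r+1]; ch=s[:,:,0]-s[:,:,1]; bg=np.median(ch); m=(ch-bg>6)
    ys,xs=np.nonzero(m); print(nm,m.sum(),bg,ch.max(), xs.min()+x-r,xs.max()+x-r,ys.min()+y-r,ys.max()+y-r)
    rep(nm,atz(f,(xs.min()+xs.max())/2+x-r,(ys.min()+ys.max())/2+y-r,z))
F=w["frame"].astype(int); s=F[105:172,205:280]; ch=s[:,:,0]-s[:,:,1]; m=(ch-np.median(ch)>5).astype(np.uint8); m=cv2.morphologyEx(m,cv2.MORPH_OPEN,np.ones((3,3)))
k,l,st,c=cv2.connectedComponentsWithStats(m); print([(q.tolist(),np.round(cc,1)+[205,105]) for q,cc in zip(st[1:],c[1:]) if q[4]>30])
rep("w7 pred",atz(w,242.2,138.8,.016)); rep("tri tip",np.array([.3877,.0276]))
rep("w1hub",atz(w1,318,219,.034))
```

```text
top0 9 -2.0 6 269 279 293 303
top0 [0.3851 0.0281 0.01  ] ang -171.28 r 0.1795
w1 1 1.0 8 311 311 90 90
w1 [0.3991 0.0175 0.012 ] ang -166.98 r 0.1677
[]
w7 pred [0.388  0.0276 0.016 ] ang -170.98 r 0.1767
tri tip [0.3877 0.0276] ang -171.0 r 0.177
w1hub [0.5626 0.0554 0.034 ] ang 65.91 r 0.0001
```

The nest points to about −171.0° and the pin lies at about −171.0°, so they agree within roughly 0.5°. Next I approach the module, closing along the radial direction.

Run:
```python
from h import *
go((.506,.0457,.12,8.9),(.506,.0457,.032,8.9))
```

```text
[35.5, 66.4, 188.8] turn 0.0 mm 203
[35.4, 66.7, 276.8] turn 0.0 mm 287
now [4.465e-01 2.000e-04 3.090e-01] yaw 8.9 q [-0.27 -0.23  1.76 -0.    1.62 -0.43] t 15.23 F [-0.8  0.8  1.4] w 0.599
```

Request:
arm_command:
  commands:
    - [0.6, [12, 23, 25], 0]
    - [0.6, [24, 45, 60], 0]
    - [0.6, [35, 66, 95], 0]
    - [0.6, [35, 66, 130], 0]
    - [0.6, [35, 66, 165], 0]
    - [0.6, [35, 66, 189], 0]
    - [0.6, [35, 66, 189], 0]
    - [0.6, [35, 66, 189], 0]

```text
clock: 15.9
position: [0.5052, 0.0451, 0.12]
eef_rot: [0.65, 0.76, -0.001, -0.002]
ft_force: [0.8, 1.2, 0.4]
grip_width: 0.602
gripper_force: 0.0
```

Run:
```python
from h import *
w=grab_frame("wrist");np.save("w8.npy",w)
F=w["frame"].astype(int); m=((F[:,:,1]-F[:,:,0]>15)&(F[:,:,1]-F[:,:,2]>5)).astype(np.uint8)
k,l,st,c=cv2.connectedComponentsWithStats(m); print([(q.tolist()) for q in st[1:] if q[4]>60])
px=np.argwhere(np.isin(l,[i for i in range(1,k) if st[i,4]>60]))[:,::-1]
print(cv2.minAreaRect(np.array([atz(w,u,v,.040)[:2] for u,v in px],np.float32)))
go((.506,.0457,.032,8.9))
```

```text
[[255, 181, 59, 14, 649]]
((0.5024199485778809, 0.06299612671136856), (0.042737651616334915, 0.009764716029167175), 8.939960479736328)
[1.0, -0.8, 90.2] turn 0.0 mm 90
now [0.507  0.0448 0.1222] yaw 8.91 q [-0.15  0.06  1.86  0.    1.23 -0.31] t 15.95 F [ 1.3 -0.9  1.4] w 0.6
```

Request:
arm_command:
  commands:
    - [0.6, [1, -1, 20], 0]
    - [0.6, [1, -1, 45], 0]
    - [0.6, [1, -1, 70], 0]
    - [0.6, [1, -1, 83], 0]
    - [0.6, [1, -1, 88], 0]
    - [0.6, [1, -1, 88], 0]
    - [0.6, [1, -1, 88], 0]

```text
clock: 16.53
position: [0.5076, 0.0455, 0.036]
eef_rot: [0.65, 0.76, 0.001, 0.001]
ft_force: [0.4, 0.9, 0.6]
grip_width: 0.598
gripper_force: 0.0
```

Request:
arm_command:
  commands:
    - [0.2, [0, 0, 0], 0]
    - [0.2, [0, 0, 0], 0]
    - [0.2, [0, 0, 0], 0]
    - [0.2, [0, 0, 0], 0]
    - [0.2, [0, 0, 0], 0]
    - [0.2, [0, 0, 0], 0]
  newtons: 15

```text
clock: 17.03
position: [0.506, 0.0457, 0.0346]
eef_rot: [0.65, 0.76, 0.0, 0.0]
ft_force: [-2.4, -0.1, 6.2]
grip_width: 0.327
gripper_force: 15.0
```

Request:
arm_command:
  commands:
    - [0.2, [0, 0, -5], 0]
    - [0.2, [0, 0, -15], 0]
    - [0.2, [0, 0, -30], 0]
    - [0.2, [0, 0, -55], 0]
    - [0.2, [0, 0, -85], 0]
    - [0.2, [0, 0, -110], 0]
    - [0.2, [0, 0, -120], 0]
    - [0.2, [0, 0, -120], 0]
  newtons: 20

```text
clock: 17.7
position: [0.5079, 0.0456, 0.1571]
eef_rot: [0.65, 0.76, 0.002, 0.003]
ft_force: [0.6, 0.1, -1.0]
grip_width: 0.328
gripper_force: 20.0
```

Run:
```python
from h import *
for n in("scene","top","wrist"): np.save(n[0]+"9.npy",grab_frame(n))
w=load("w9")
F=w["frame"].astype(int); m=((F[:,:,1]-F[:,:,0]>15)&(F[:,:,1]-F[:,:,2]>5)).astype(np.uint8)
k,l,st,c=cv2.connectedComponentsWithStats(m); print([(q.tolist()) for q in st[1:] if q[4]>60])
# tray: outline in scene/top, slot centre
t=load("t7"); g=t["frame"].max(2)[205:305,95:180]; m=(g<45).astype(np.uint8); k,l,st,c=cv2.connectedComponentsWithStats(m); i=1+np.argmax(st[1:,4]); print("top bbox",(st[i]+[95,205,0,0,0]).tolist())
pts=np.argwhere(l==i)[:,::-1]+[95,205]
print(cv2.minAreaRect(np.array([atz(t,u,v,.028)[:2] for u,v in pts],np.float32)))
s=load("scene0"); b=s["frame"].max(2)
go((.37,.06,.20,8.9),(.36,.2,.20,5),(.38,.36,.20,0),(.531,.405,.20,0))
```

```text
[[242, 213, 84, 21, 1397]]
top bbox [113, 222, 48, 69, 2193]
((0.48469483852386475, 0.4053665101528168), (0.1216307207942009, 0.18425308167934418), 89.28685760498047)
[34.8, -130.8, -47.5] turn 0.001 mm 143
[174.7, -119.0, -47.4] turn 0.069 mm 217
[329.6, -74.4, -47.4] turn 0.156 mm 341
[350.6, 81.8, -47.8] turn 0.156 mm 363
now [0.5045 0.046  0.1521] yaw 8.94 q [-0.15  0.02  1.83 -0.    1.29 -0.3 ] t 17.85 F [-0.1 -0.2 -0.7] w 0.323
```

Request:
arm_command:
  commands:
    - [0.2, [9, -33, -14], 0]
    - [0.2, [17, -65, -28], 0]
    - [0.2, [26, -98, -40], 0]
    - [0.2, [35, -131, -47], 0]
    - [0.2, [70, -128, -47], 0.02]
    - [0.2, [105, -125, -47], 0.04]
    - [0.2, [140, -122, -47], 0.06]
    - [0.2, [175, -119, -47], 0.07]

```text
clock: 18.52
position: [0.3594, 0.2013, 0.1992]
eef_rot: [0.677, 0.736, -0.001, -0.001]
ft_force: [1.6, 0.4, -0.8]
grip_width: 0.323
gripper_force: 20.0
```

Run:
```python
from h import *
go((.37,.3,.20,0),(.39,.38,.20,0),(.47,.40,.20,0))
```

```text
[97.5, 18.8, -0.9] turn 0.084 mm 99
[175.5, 45.4, -1.0] turn 0.084 mm 181
[188.7, 126.8, -1.2] turn 0.084 mm 227
now [0.3594 0.2013 0.1992] yaw 4.82 q [ 0.22 -0.29  2.01 -0.    1.42  0.13] t 18.52 F [ 1.6  0.4 -0.8] w 0.323
```

Request:
arm_command:
  commands:
    - [0.2, [35, 6, -1], 0.02]
    - [0.2, [70, 12, -1], 0.04]
    - [0.2, [105, 20, -1], 0.06]
    - [0.2, [140, 40, -1], 0.084]
    - [0.2, [160, 75, -1], 0.084]
    - [0.2, [165, 115, -1], 0.084]
    - [0.2, [170, 150, -1], 0.084]
    - [0.2, [170, 175, -1], 0.084]

```text
clock: 19.18
position: [0.5218, 0.385, 0.1982]
eef_rot: [0.706, 0.708, -0.002, -0.001]
ft_force: [-0.0, 1.1, -1.1]
grip_width: 0.323
gripper_force: 20.0
```

Request:
arm_command:
  commands:
    - [0.2, [0, 0, 0], 0]
    - [0.2, [0, 0, 0], 0]
    - [0.2, [0, 0, 0], 0]

```text
clock: 19.43
position: [0.5193, 0.3842, 0.1999]
eef_rot: [0.706, 0.708, -0.002, -0.001]
ft_force: [-0.0, -0.3, -0.8]
grip_width: 0.321
gripper_force: 20.0
```

Run:
```python
from h import *
w=grab_frame("wrist");np.save("w10.npy",w)
g=w["frame"].max(2)
for P in [(.5795,.4654,.028),(.3895,.4654,.028),(.487,.4654,.028),(.533,.404,.004),(.58,.345,.028)]: print(P,np.round(proj(w,P),1))
m=(g[:250]<50).astype(np.uint8);k,l,st,c=cv2.connectedComponentsWithStats(m);print([(q.tolist()) for q in st[1:] if q[4]>150])
np.set_printoptions(linewidth=400)
print(cv2.resize(g[:260],(70,33),interpolation=cv2.INTER_AREA))
go((.533,.404,.20,0))
```

```text
(0.5795, 0.4654, 0.028) [349.3 100. ]
(0.3895, 0.4654, 0.028) [144.7  99.8]
(0.487, 0.4654, 0.028) [249.5  99.8]
(0.533, 0.404, 0.004) [297.5 162.1]
(0.58, 0.345, 0.028) [344.  223.8]
[[153, 98, 196, 121, 13248], [419, 224, 34, 26, 316]]
[[172 178 176 ... 226 224 224]
 [175 177 174 ... 226 225 227]
 [177 180 180 ... 228 227 227]
 ...
 [102 104 104 ... 191 191 189]
 [103 101  86 ... 194 189 187]
 [ 90  77  78 ... 190 187 184]]
[19.6, 13.8, 0.5] turn 0.002 mm 24
now [0.5192 0.3843 0.2006] yaw 0.14 q [0.45 0.34 1.37 0.   1.43 0.45] t 19.48 F [-0.3 -0.3 -1.2] w 0.323
```

Request:
arm_command:
  commands:
    - [0.2, [20, 15, 0], 0]
    - [0.2, [20, 15, 20], 0]
    - [0.2, [20, 15, 50], 0]
    - [0.2, [20, 15, 85], 0]
    - [0.2, [20, 15, 115], 0]
    - [0.2, [20, 15, 140], 0]
    - [0.2, [20, 15, 150], 0]
    - [0.2, [20, 15, 150], 0]

```text
clock: 20.15
position: [0.5325, 0.4035, 0.0487]
eef_rot: [0.706, 0.708, -0.003, -0.001]
ft_force: [0.5, 0.3, -1.5]
grip_width: 0.323
gripper_force: 20.0
```

Request:
arm_command:
  commands:
    - [0.2, [0, 0, 0], 0]
    - [0.2, [0, 0, 0], 0]
    - [0.2, [0, 0, 5], 0]
    - [0.2, [0, 0, 10], 0]
    - [0.2, [0, 0, 15], 0]
    - [0.2, [0, 0, 20], 0]
    - [0.2, [0, 0, 20], 0]

```text
clock: 20.73
position: [0.5347, 0.4041, 0.0303]
eef_rot: [0.706, 0.708, -0.001, -0.0]
ft_force: [-0.7, -0.6, -1.5]
grip_width: 0.325
gripper_force: 20.0
```

Run:
```python
from h import *
go((.534,.405,.0075,0))
```

```text
[0.9, -0.6, 22.8] turn 0.002 mm 23
now [0.5347 0.4041 0.0303] yaw 0.11 q [0.47 0.56 1.43 0.   1.16 0.47] t 20.73 F [-0.7 -0.6 -1.5] w 0.325
```

Request:
arm_command:
  commands:
    - [0.2, [0, 0, 6], 0]
    - [0.2, [0, 0, 12], 0]
    - [0.2, [0, 0, 16], 0]
    - [0.2, [0, 0, 18], 0]
    - [0.2, [0, 0, 20], 0]
    - [0.2, [0, 0, 20], 0]
    - [0.2, [0, 0, 20], 0]

```text
clock: 21.32
position: [0.5358, 0.4047, 0.012]
eef_rot: [0.706, 0.708, 0.0, -0.0]
ft_force: [-0.6, -0.2, -1.3]
grip_width: 0.324
gripper_force: 20.0
```

Request:
arm_command:
  commands:
    - [0.2, [0, 0, 1], 0]
    - [0.2, [0, 0, 2], 0]
    - [0.2, [0, 0, 3], 0]
    - [0.2, [0, 0, 3], 0]

```text
clock: 21.65
position: [0.5356, 0.4046, 0.0088]
eef_rot: [0.706, 0.708, -0.0, -0.0]
ft_force: [-0.3, -0.6, -1.5]
grip_width: 0.322
gripper_force: 20.0
```

Request:
arm_command:
  commands:
    - [0.2, [0, 0, 1], 0]
    - [0.2, [0, 0, 2], 0]
    - [0.2, [0, 0, 2], 0]
    - [0.2, [0, 0, 2], 0]

```text
clock: 21.98
position: [0.5356, 0.4046, 0.0069]
eef_rot: [0.706, 0.708, -0.0, -0.0]
ft_force: [0.0, -0.1, -1.0]
grip_width: 0.322
gripper_force: 20.0
```

Request:
arm_command:
  commands:
    - [0.2, [0, 0, 1], 0]
    - [0.2, [0, 0, 1], 0]
    - [0.2, [0, 0, 2], 0]
    - [0.2, [0, 0, 2], 0]
    - [0.2, [0, 0, 2], 0]

```text
clock: 22.4
position: [0.5358, 0.4047, 0.0066]
eef_rot: [0.706, 0.708, -0.0, 0.0]
ft_force: [-4.3, -2.1, 9.2]
grip_width: 0.325
gripper_force: 20.0
```

Contact at 9 N, so the module is on the floor. I back off 1 mm, release gently, and rise.

Request:
arm_command:
  commands:
    - [0.2, [0, 0, -1], 0]
    - [0.2, [0, 0, -1], 0]
    - [0.42, [0, 0, -1], 0]
    - [0.42, [0, 0, -1], 0]
    - [0.42, [0, 0, -1], 0]
    - [0.42, [0, 0, -1], 0]
    - [0.42, [0, 0, -1], 0]

```text
clock: 22.98
position: [0.5356, 0.4046, 0.0056]
eef_rot: [0.706, 0.708, -0.0, -0.0]
ft_force: [0.1, 0.4, -0.0]
grip_width: 0.423
gripper_force: 0.0
```

Request:
arm_command:
  commands:
    - [0.42, [0, 0, -8], 0]
    - [0.42, [0, 0, -20], 0]
    - [0.42, [0, 0, -40], 0]
    - [0.42, [0, 0, -75], 0]
    - [0.42, [0, 0, -110], 0]
    - [0.42, [0, 0, -145], 0]
    - [0.42, [0, 0, -180], 0]
    - [0.42, [0, 0, -200], 0]

```text
clock: 23.65
position: [0.5374, 0.4056, 0.213]
eef_rot: [0.706, 0.708, 0.004, 0.001]
ft_force: [0.8, 0.0, 0.2]
grip_width: 0.417
gripper_force: 0.0
```

Run:
```python
from h import *
go((.40,.40,.22,0),(.25,.42,.22,0))
```

```text
[-5.3, -137.4, -8.0] turn 0.002 mm 138
[15.0, -287.4, -9.0] turn 0.002 mm 288
now [0.5374 0.4056 0.213 ] yaw 0.12 q [0.47 0.39 1.28 0.   1.46 0.47] t 23.65 F [0.8 0.  0.2] w 0.417
```

Retreat clear of the tray, then verify the module, nest angle and frame numerically from the cameras.

Request:
arm_command:
  commands:
    - [0.42, [0, -36, -8], 0]
    - [0.42, [3, -72, -8], 0]
    - [0.42, [6, -108, -8], 0]
    - [0.42, [8, -144, -8], 0]
    - [0.42, [10, -180, -8], 0]
    - [0.42, [12, -216, -8], 0]
    - [0.42, [14, -252, -8], 0]
    - [0.42, [15, -285, -8], 0]

```text
clock: 24.32
position: [0.2489, 0.4191, 0.2154]
eef_rot: [0.706, 0.708, 0.001, -0.0]
ft_force: [-0.8, 0.1, -0.3]
grip_width: 0.419
gripper_force: 0.0
```

Run:
```python
from h import *
for n in("scene","top"): np.save(n[0]+"f.npy",grab_frame(n))
t0,t,s0,s=load("top0"),load("tf"),load("scene0"),load("sf")
def green(f,box):
    F=f["frame"].astype(int); m=((F[:,:,1]-F[:,:,0]>12)&(F[:,:,1]-F[:,:,2]>4)).astype(np.uint8)
    k,l,st,c=cv2.connectedComponentsWithStats(m); return [(q[:5].tolist(),np.round(cc,1).tolist()) for q,cc in zip(st[1:],c[1:]) if q[4]>6 and box[0]<cc[0]<box[1] and box[2]<cc[1]<box[3]]
print("scene before",green(s0,(215,400,110,260)));print("scene now",green(s,(215,400,110,260)))
print("top now",green(t,(90,330,170,310)))
print("slot proj",proj(s,(.5356,.4046,.044)),proj(t,(.5356,.4046,.044)))
# empty nest and spokes predicted at nest=-171
A=np.array([.5625,.0553])
def pt(a,r,z): a=np.radians(a); return (*(A+r*np.array([np.cos(a),np.sin(a)])),z)
gs=cv2.cvtColor(s["frame"],cv2.COLOR_RGB2GRAY);gt=cv2.cvtColor(t["frame"],cv2.COLOR_RGB2GRAY)
for a in(-111,129):
    for nm,f,g in(("s",s,gs),("t",t,gt)):
        u,v=proj(f,pt(a,.132,.044)); x,y=int(round(u)),int(round(v)); q=g[y-7:y+8,x-7:x+8]; ys,xs=np.nonzero(q<55); print(a,nm,(u,v),"dark centroid",(xs.mean()+x-7,ys.mean()+y-7) if len(xs) else None,len(xs))
# static things differ?
d=cv2.absdiff(cv2.cvtColor(s0["frame"],cv2.COLOR_RGB2GRAY),gs); 
for n,(x,y) in dict(jar=(341,248),spool=(387,218),driver=(388,192),brown=(217,288),yellow=(264,292),done=(334,134),pin=(230,190)).items(): print(n,d[y-8:y+9,x-8:x+9].mean().round(1))
b=proj(s,(.541,.179,.297)); print("bar",b, gs[int(b[1])-4:int(b[1])+5,int(b[0])-4:int(b[0])+5].min())
go((.2,.5,.2,0))
```

```text
scene before [([324, 135, 21, 10, 77], [333.1, 139.5]), ([261, 224, 3, 5, 11], [262.3, 226.3])]
scene now [([324, 135, 21, 10, 76], [333.1, 139.4]), ([346, 151, 22, 11, 78], [355.5, 155.8])]
top now [([144, 230, 6, 18, 83], [146.3, 238.6]), ([131, 243, 3, 4, 9], [132.2, 244.7]), ([127, 263, 4, 4, 11], [128.2, 264.7]), ([135, 267, 8, 17, 77], [138.7, 275.3])]
slot proj [357.50865218 144.8091451 ] [136.4666404  236.75728793]
-111 s (np.float64(235.38540530066857), np.float64(227.44097362487008)) dark centroid (np.float64(235.75), np.float64(227.4375)) 16
-111 t (np.float64(311.5731594627879), np.float64(249.93845224858276)) dark centroid (np.float64(311.1818181818182), np.float64(250.90909090909093)) 11
129 s (np.float64(286.5917655687497), np.float64(176.43420053651977)) dark centroid (np.float64(287.25), np.float64(175.25)) 4
129 t (np.float64(225.90777886141103), np.float64(260.82732983097185)) dark centroid (np.float64(225.31034482758622), np.float64(259.3448275862069)) 29
jar 2.1
spool 2.7
driver 3.2
brown 2.9
yellow 2.2
done 3.0
pin 2.2
bar [315.34579578 103.5487117 ] 17
[80.8, -46.5, 15.6] turn 0.006 mm 94
now [0.247  0.4195 0.2154] yaw 0.36 q [ 0.79 -0.09  1.81  0.    1.42  0.78] t 24.42 F [0.8 0.7 0.2] w 0.421
```

All checks agree: the module sits upright in the empty compartment, the spokes lie where a −171° nest predicts, the bar is at its open position and the other objects have not moved.

```bash
python3 -c "
from workcell import finish_job; print(finish_job())"
```

```text
the job is handed in; nothing more can be done
None
```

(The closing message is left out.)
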